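# Sale photo of a block plane with a tape for scale

## Task

Take the sale picture of the block plane with the tape beside it for scale: draw the tape out until the outer face of its hook is flush with the near (heel) end of the plane, and leave it there. Then press the camera's release to its halfway stop and hold it there for a good second while it focuses, press it fully down, and let go. Work gently so that the camera is not jolted, and leave the plane and everything else where it is.

Things in the scene. Friction and masses are not known exactly. Their poses are not given: they have to be found in the camera images.
- tape: Tape-measure case, 92 x 44 mm, 60 mm high, screwed in a wooden cradle on a white board 4 mm thick; cannot move. Origin on the board's top under the mouth. The yellow blade (25 mm wide, flat, its top 9 mm above the board) comes out along -x of this frame, roughly towards the robot; the case lies to +x; z up. Out by 55 to 75 mm at first, at most 205 mm (mouth to hook face).
- hook_face (a point): Centre of the outer face (-x side, away from the case) of the steel hook block ending the blade; tape's axes. Block: 9 mm thick along x, 25 mm wide, from 2 to 35 mm above the board (26 mm of it above the blade); this point is 18.5 mm above the board. Pinch it through its 9 mm or push it. The blade takes 2 to 4 N outwards, about 1 N inwards, and locks itself where it is let go.
- plane_heel (a point): Middle of the heel, the plane's square near end, 5 mm above the board. x points from heel to toe, parallel to the tape's x; the hook face is flush when its x in this frame is 0. Loose steel block plane, 150 x 48 mm, 50 mm high, 0.5 to 1 kg, aluminium cap, brass knob, its centre line 60 to 70 mm to the +y side of the blade.
- stand: Camera stand fixed to the table: round steel foot of 156 mm diameter with a column; origin on the table on the column's axis. The lens looks along -x, 0.22 rad downwards; z up. Black camera 138 mm wide along y; lens 73 mm in diameter, out to x = -107 mm; viewfinder hump from y = -41 to +5 mm, its rear up to 18 mm higher than the release.
- release_foot (a point): Point on the table right below the centre of the release (stand frame x -56, y +50 mm; stand's axes): a bare metal disc 20 mm across, 16 mm above the grip, leaning 0.22 rad to the lens side (rear edge 4 mm higher than front). Press it down, upright or along its lean. The column's height differs each time: the disc is 210 to 260 mm above the table, not reported; feel for it or look.
- release_half (a joint): First stage of the release, in m: 0 free, 0.003 at the halfway stop. It takes 0.8 N to start and 1.8 N at the stop, and springs back.
- release_full (a joint): Second stage of the release, in m: 0 up to the halfway stop, 0.003 fully down on a hard stop. It takes 7 N to start and 9 N at the end, and springs back. From free to fully down the disc travels 6 mm in all.
- head (a joint): Nod of the camera on its slightly springy head, in rad, 0 at rest; 10 N on the release gives about 0.02 rad and lets the disc down by 1 mm more. Over 0.045 rad either way (about 22 N on the release) is a jolt.
- mallet_at (a point): Bystander, to be left alone: wooden mallet, 210 mm, lying on the board beyond the plane; its centre, 25 mm up.
- pencil_at (a point): Bystander, to be left alone: flat carpenter's pencil, 175 mm, on the board on the tape's other side; its centre.
- lens_cap_at (a point): Bystander, to be left alone: black lens cap, 78 mm disc; its centre.
- jar_at (a point): Bystander, to be left alone: glass jar with steel lid, 95 mm high; its centre.
- spray_can_at (a point): Bystander, to be left alone: spray can, 190 mm high; its centre.
- screwdriver_at (a point): Bystander, to be left alone: screwdriver, 200 mm; its middle.
- parts_carton_at (a point): Bystander, to be left alone: small cardboard carton, 130 x 180 x 80 mm; its centre.
There are look-alikes about, which are no part of the job. Leave any pink or red look-alike of the tape alone. Leave any green look-alike of the part that bears plane_heel alone.

How it is judged (in metres and radians):
On the way, in this order (a step that is already met when the one before it is completed fails the run):
1. the hook face of the tape is flush with the heel of the plane (within 6 mm) (x of hook_face in the frame of plane_heel between -0.006 and 0.006 m), for 0.2 s.
2. the release is at its halfway stop and held there for 0.8 s, second stage not yet pressed (all of step 1 and value of joint release_half above 0.0023 m and value of joint release_full below 0.0008 m), for 0.8 s.
3. the release is pressed fully down (second stage over 2 mm of its 3 mm) (all of step 1 and value of joint release_half above 0.0023 m and value of joint release_full above 0.002 m), for 0.05 s.
At the end, for the whole second after the job is handed in: The hook face still flush with the plane's heel within 6 mm along the plane, the plane within 8 mm of where it lay, the release sprung back up (both stages under 0.6 mm), and the camera at rest and level (head under 0.006 rad) (all of step 1 and value of joint each of release_half, release_full below 0.0006 m and value of joint head between -0.006 and 0.006 rad and distance of plane_heel from where it was at the start of the episode below 0.008 m and velocity of joint head below 0.05 rad/s); the robot touches nothing.
It fails at once if the camera is jolted: it nods more than 0.045 rad (about 22 N on the release) (value of joint head above 0.045 rad or value of joint head below -0.045 rad).
It fails at once if the picture is taken (second stage over 2 mm) while the tape is not at the heel (more than 6 mm off) (value of joint release_full above 0.002 m and not (x of hook_face in the frame of plane_heel between -0.006 and 0.006 m)).
It fails at once if a bystander is pushed more than 30 mm from its place (distance of any of mallet_at, pencil_at, lens_cap_at, jar_at, spray_can_at, screwdriver_at, parts_carton_at from where it was at the start of the episode above 0.03 m).
It also fails if it takes over 64 s, if anything falls off the work surface, if the arm or the gripper's body presses on something with over 40 N, if the wrist force passes 120 N, or if a joint passes its speed limit or range.

## Robot

A 7-joint arm with a two-finger parallel gripper is mounted at the origin on the work surface. World frame = base frame: x ahead of the robot, y to its left, z up, the work surface at z = 0. Lengths are in mm, angles in rad, forces in N, time in s.
With the tool pointing down it reaches from about 425 to 875 mm from the base axis. Payload 8.4 kg.
Tool frame: the origin (TCP) lies at the centre of the arm's flange, where the gripper is bolted on; the fingertips stand 173 mm ahead of it and the grasp point (between the pads) lies 155 mm ahead of it; z points along the fingers, y is the line along which they close (so a half turn about z gives the same grasp; the last joint's range is limited). The gripper opens to 85 mm and grips with 20 to 120 N. Pads are 22 mm wide; open, the fingers measure 114 mm over their backs; the gripper's body (76 mm by 85 mm) begins 54 mm behind the grasp point. The pads swing forward as they close: fully open they stand 13 mm farther back than shut.
Start: joints at [-1.394, 0.333, 0.04, 1.465, -0.013, 1.343, -0.059], TCP at [177.011, 625.412, 404.708] pointing down, gripper open.
Joint ranges: [-2.58, 2.58], [-0.38, 2.09], [-1.3, 1.39], [0.25, 2.4], [-1.5, 4.64], [0.08, 2.09], [-2.65, 2.65]. Speed limits (rad/s): [2.22, 2.22, 2.79, 2.79, 3.14, 3.14, 3.14].

## Interface

Orientations are given as a unit quaternion [x, y, z, w].
In Python, from rig import get_obs, snapshot, camera_info, finish_job gives the robot as it stands.
- The arm moves only by the tool move_arm, never from a script. Its argument "series" is a list of rows, each a list of 7 numbers: the closure, from 0 (fully open) to 1 (shut), then the shift along the tool's x, y, z in m, then the turn, a rotation vector about the tool's x, y, z in rad. A call has 1 to 8 rows; each row is the pose to reach, as a shift and turn from the pose commanded when the call began, along the tool's axes at that moment; what a row does not reach only later rows make up. A row lasts 1/8 s, in which the tool goes at most 62.5 mm and 10.7 degrees, less where a joint would pass 70% of its speed; a pose out of reach is approached as far as the arm can. A call with a gripper value outside its range is refused whole. The fingers move at their own pace and stop on an object; "grip_force" is the grip in N (left out, the last holds). Time passes only in rows, so rows that repeat a pose let the fingers close. It gives the time, the measured TCP pose, the force, the opening and the grip force at its end, in the units of the state.
- get_obs(): the state, without advancing time (a new reading comes with each control period).
- snapshot(name): name is "scene" or "top" or "wrist"; returns the picture (384x512x3 uint8, blue, green, red); there is no depth.
- camera_info(name): a dict with "fx", "fy", "cx", "cy" (pixels), "eye" and "rotation" of the camera in the world. Camera axes: x right, y up, looking along -z (the intrinsics and any distortion apply to the point x, -y, -z); pixel columns grow to the right and rows downward; lengths in mm; the calibration is good to about 2 mm. The wrist camera is an equidistant fisheye: a pixel r from the principal point sees the ray r / f radians off the axis. A picture is of the moment at which its call begins: read the wrist's pose just before it. camera_info takes no time and is no camera call; for the wrist camera it gives the pose at the moment of the call.
- finish_job(): hands the job in; it is judged then, once.
The state is a dict: "clock": time; "qpos": joint angles; "joint_velocities": joint speeds; "tau": joint torques, N m; "position": TCP position; "orientation": TCP orientation; "ft_force": force on the tool from outside, world axes, zero at the start; "ft_torque": the same for the moment, N m; "opening": opening from 0.0 (shut) to 1.0 (fully open); "grip_force": force on a finger pad.
Only numpy, scipy, OpenCV 4.12 (cv2) and the standard library are available. Lean on these libraries where they do the work, as an engineer would, in place of code of your own. Each camera call takes 0.05 s, during which the arm holds its last target. There are 200 camera calls.

## Working session

There is one attempt and no reset: what is moved stays moved. The work goes in short steps, Python scripts to look and compute and a tool call to move; the robot and the scene stay as the last step left them, time stands still between calls to the robot, and variables do not carry over. Pictures are saved under pics/ and viewed, at most 10 in all, crops included, and the job is handed in when it is done.

Besides the shell and the picture viewer there is one more tool, called after "Emit:" by a JSON object that holds its "method" and its "body". move_arm: Moves the arm, as the interface text tells. Its arguments: {"type":"object","properties":{"series":{"type":"array"},"grip_force":{"type":"number"}},"required":["series"]}

```bash
mkdir -p pics && python3 - <<'E'
from rig import *
import cv2,json
import numpy as np
o=get_obs();print({k:np.round(v,3).tolist() for k,v in o.items()})
a=snapshot("scene");b=snapshot("top");c=snapshot("wrist")
for n,i in zip(("scene","top","wrist"),(a,b,c)):
    cv2.imwrite(f"pics/{n}0.png",i)
    print(n,{k:np.round(v,4).tolist() if not isinstance(v,str) else v for k,v in camera_info(n).items()})
cv2.imwrite("pics/both0.png",cv2.resize(np.vstack([a,b]),None,fx=0.78,fy=0.78))
E
```

```text
{'clock': 0.0, 'qpos': [-1.394, 0.334, 0.04, 1.466, -0.013, 1.343, -0.059], 'joint_velocities': [-0.0, -0.001, -0.0, -0.001, 0.003, 0.0, -0.002], 'tau': [-0.0, -65.856, 1.365, -40.557, 0.017, 0.013, -0.0], 'position': [176.957, 625.258, 403.805], 'orientation': [0.137, 0.991, -0.001, -0.0], 'ft_force': [0.991, 0.418, -0.371], 'ft_torque': [-0.042, 0.005, 0.063], 'grip_force': 0.0, 'opening': 1.003}
scene {'fx': 355.4071, 'fy': 355.4071, 'cx': 260.174, 'cy': 188.9199, 'eye': [1112.1248, -528.5848, 856.6151], 'rotation': [0.3891, 0.1632, 0.3586, 0.8327]}
top {'fx': 425.3142, 'fy': 425.3142, 'cx': 252.9965, 'cy': 195.9312, 'eye': [432.4379, 72.3204, 1458.9433], 'rotation': [-0.0217, 0.0228, 0.7158, -0.6976]}
wrist {'fx': 297.3186, 'fy': 297.3186, 'cx': 255.0646, 'cy': 191.7127, 'eye': [95.5058, 648.0493, 371.9477], 'rotation': [-0.1312, -0.0982, 0.5953, 0.7866]}
```

View pics/scene0.png

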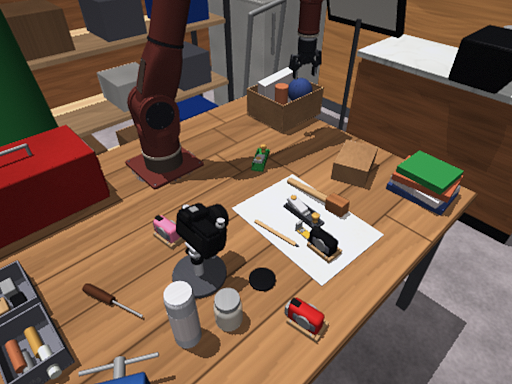

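View pics/top0.png

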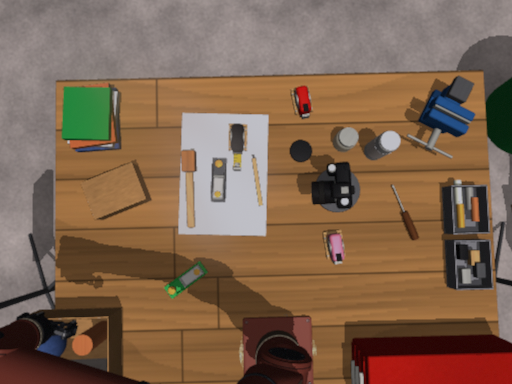

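The scene view shows the yellow-bladed black tape at (318,240) with the grey plane beside it at (300,208), and the camera at (203,225).

In the top view the tape is at (237,137), its hook at about (237,168), the plane at (218,180), the camera at (338,186) and its release at about (332,169).

Look-alikes:
- Tape: the red one at top (303,100) and the pink one at (336,247). I choose the black case with the yellow blade on the white board at (237,140).
- Plane: the green one at (186,280). I choose the grey one at (218,180).

```bash
cat > h.py <<'E'
from rig import *
import cv2
import numpy as np
from scipy.spatial.transform import Rotation as R
def ray(name,px,info=None):
    c=info or camera_info(name);px=np.atleast_2d(px).astype(float)
    d=np.c_[(px[:,0]-c["cx"])/c["fx"],-(px[:,1]-c["cy"])/c["fy"],-np.ones(len(px))]
    if name=="wrist":
        u=np.c_[(px[:,0]-c["cx"]),(px[:,1]-c["cy"])];r=np.hypot(*u.T);t=r/c["fx"];s=np.where(r>0,np.sin(t)/np.maximum(r,1e-9),0)
        d=np.c_[u[:,0]*s,-u[:,1]*s,-np.cos(t)]
    return np.array(c["eye"]),R.from_quat(c["rotation"]).apply(d)
def onz(name,px,z,info=None):
    e,d=ray(name,px,info);return e+d*((z-e[2])/d[:,2])[:,None]
def cross(n1,p1,n2,p2,i1=None,i2=None):
    a,u=ray(n1,p1,i1);b,v=ray(n2,p2,i2);u=u[0]/np.linalg.norm(u);v=v[0]/np.linalg.norm(v)
    s=np.linalg.lstsq(np.c_[u,-v],b-a,rcond=None)[0];p,q=a+s[0]*u,b+s[1]*v
    return (p+q)/2,np.linalg.norm(p-q)
def proj(name,P,info=None):
    c=info or camera_info(name);q=R.from_quat(c["rotation"]).inv().apply(np.atleast_2d(P)-np.array(c["eye"]))
    x,y,z=q[:,0],-q[:,1],-q[:,2]
    if name=="wrist":
        r=np.hypot(x,y);t=np.arctan2(r,z);return np.c_[c["cx"]+c["fx"]*t*x/r,c["cy"]+c["fx"]*t*y/r]
    return np.c_[c["cx"]+c["fx"]*x/z,c["cy"]+c["fy"]*y/z]
E
python3 - <<'E'
from h import *
t=cv2.imread("pics/top0.png");s=cv2.imread("pics/scene0.png")
f=lambda i,x,y:cv2.resize(i[y:y+58,x:x+78],(390,290),interpolation=cv2.INTER_CUBIC)
cv2.imwrite("pics/crop1.png",np.vstack([np.hstack([cv2.resize(t[118:205,200:256],(390,606))[:580]]+[np.vstack([f(t,300,158),f(s,165,200)])])]))
for p in [(237,168),(237,152),(218,200),(186,280),(332,169),(180,113),(268,113),(268,235),(180,235)]: print(p,onz("top",p,4)[0].round())
E
```

```text
(237, 168) [622. 121.   4.]
(237, 152) [677. 120.   4.]
(218, 200) [513. 189.   4.]
(186, 280) [245. 303.   4.]
(332, 169) [ 610. -205.    4.]
(180, 113) [819. 315.   4.]
(268, 113) [811.   9.   4.]
(268, 235) [390.  21.   4.]
(180, 235) [397. 321.   4.]
```

View pics/crop1.png

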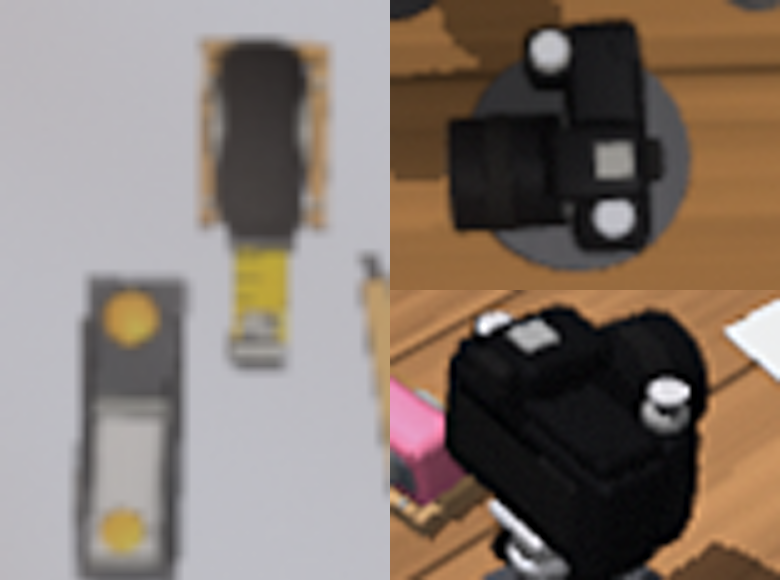

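The crop confirms the black tape with its yellow blade, with the hook at about top (237,168). The silver release disc is on the grip side at top (331.8,168) and scene (220.6,220). Next I move over the work area to look closer.

Emit:
{"method": "move_arm", "body": {"series": [[0,-0.04,-0.028,0,0,0,0],[0,-0.09,-0.064,0,0,0,0],[0,-0.14,-0.1,0,0,0,0],[0,-0.19,-0.135,0,0,0,0],[0,-0.24,-0.17,0,0,0,0],[0,-0.29,-0.206,0,0,0,0],[0,-0.34,-0.241,0,0,0,0],[0,-0.39,-0.277,0,0,0,0]]}}

```text
clock: 1.15
position: [477.7, 250.9, 404.8]
orientation: [0.137, 0.991, 0.0, 0.0]
ft_force: [0.2, 0.3, -0.6]
opening: 1.003
grip_force: 0.0
```

```bash
python3 - <<'E'
from h import *
o=get_obs();print(o["clock"],np.round(o["qpos"],3),np.round(o["position"]),np.round(R.from_quat(o["orientation"]).as_matrix(),3).tolist())
P,g=cross("top",(331.8,168),"scene",(220.6,219.7));print("release",P.round(1),g)
E
```

```text
1.15 [-0.891  0.105  0.352  1.75  -0.038  1.293  0.765] [478. 251. 405.] [[-0.962, 0.272, 0.0], [0.272, 0.962, 0.0], [-0.0, 0.0, -1.0]]
release [ 587.4 -162.   222.2] 3.1821056537013392
```

Emit:
{"method": "move_arm", "body": {"series": [[0,-0.015,-0.013,0.01,0,0,0.16],[0,-0.03,-0.025,0.02,0,0,0.33],[0,-0.05,-0.04,0.03,0,0,0.5],[0,-0.07,-0.055,0.04,0,0,0.67],[0,-0.09,-0.07,0.05,0,0,0.84],[0,-0.11,-0.085,0.06,0,0,1.0],[0,-0.12,-0.095,0.065,0,0,1.17],[0,-0.124,-0.1,0.07,0,0,1.295]]}}

```text
clock: 2.15
position: [569.2, 121.6, 334.2]
orientation: [0.709, 0.705, -0.0, 0.0]
ft_force: [-0.0, -0.0, -0.1]
opening: 0.999
grip_force: 0.0
```

```bash
python3 - <<'E'
from h import *
import json
o=get_obs();c=camera_info("wrist");w=snapshot("wrist")
print(o["clock"],np.round(o["qpos"],3),np.round(o["position"],1),np.round(R.from_quat(o["orientation"]).as_matrix(),3).tolist())
json.dump({k:(v if isinstance(v,(str,float,int)) else np.array(v).tolist()) for k,v in c.items()},open("w1.json","w"))
cv2.imwrite("pics/w1.png",w)
cv2.imwrite("pics/w1v.png",cv2.resize(w,(800,600)))
E
```

```text
2.15 [-0.778  0.268  0.582  1.75  -0.158  1.171 -0.157] [569.2 121.6 334.2] [[0.006, 1.0, -0.0], [1.0, -0.006, -0.001], [-0.001, -0.0, -1.0]]
```

View pics/w1v.png

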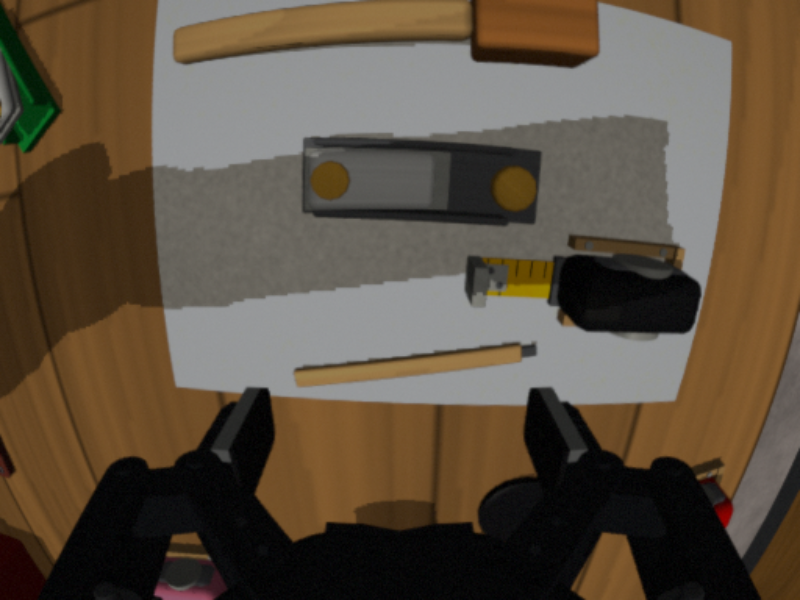

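The wrist view shows the plane from (304,140) to (540,222) with its heel on the left. The hook block is at (467–505,257–305), with the yellow blade running right to the black case at (560,290), and the pencil is below at (295–535,345–385). I measure the blade axis and zoom on the hook.

```bash
python3 - <<'E'
from h import *
import json
c=json.load(open("w1.json"));w=cv2.imread("pics/w1.png")
hsv=cv2.cvtColor(w,cv2.COLOR_BGR2HSV)
m=cv2.inRange(hsv,(20,150,80),(35,255,255));m[:, :290]=0;m[:150]=0;m[200:]=0
n=np.argwhere(m)[:,::-1];P=onz("wrist",n,13,c)[:,:2]
r=cv2.minAreaRect(P.astype(np.float32));print("blade",r,P.min(0),P.max(0))
# plane side edges as lines at board height: dark plane mask
g=cv2.cvtColor(w,cv2.COLOR_BGR2GRAY)
L=onz("wrist",np.array([(176,387),(676,402),(732,42)])/1.5625,4,c);print("board corners",L.round(1).tolist(),"edge ang",np.arctan2(*(L[1]-L[0])[[1,0]]))
for q in [(304,140),(304,212),(540,152),(535,222),(467,258),(470,302),(487,305)]:
  print(q,[onz("wrist",np.array(q)/1.5625,z,c)[0].round(1).tolist()[:2] for z in (6,14,39)])
cv2.imwrite("pics/w1c.png",np.hstack([cv2.resize(w[155:205,285:365],(480,300)*1 if 0 else (480,300),interpolation=cv2.INTER_CUBIC),cv2.resize(w[80:150,185:235],(214,300),interpolation=cv2.INTER_CUBIC)]))
E
```

```text
blade ((645.8263549804688, 120.92915344238281), (25.429555892944336, 48.219444274902344), 87.17487335205078) [622.33741115 107.23469334] [669.97984994 134.1793968 ]
board corners [[388.4, 29.4, 4.0], [806.5, 8.0, 4.0], [819.8, 306.4, 4.0]] edge ang -0.05109366897014301
(304, 140) [[508.4, 210.6], [510.0, 210.5], [515.1, 210.0]]
(304, 212) [[506.6, 163.8], [508.3, 165.0], [513.6, 168.5]]
(540, 152) [[659.5, 203.7], [657.1, 203.7], [649.4, 203.8]]
(535, 222) [[658.2, 157.2], [655.8, 158.5], [648.2, 162.5]]
(467, 258) [[613.0, 132.2], [611.8, 134.2], [608.1, 140.3]]
(470, 302) [[616.3, 101.4], [615.0, 104.2], [611.0, 113.0]]
(487, 305) [[628.2, 99.2], [626.6, 102.0], [621.6, 111.0]]
```

View pics/w1c.png

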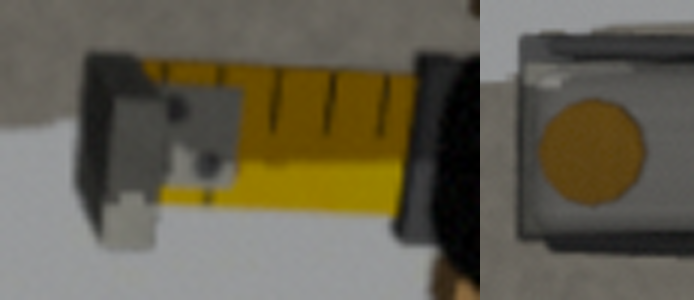

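```bash
python3 - <<'E'
from h import *
import json
c=json.load(open("w1.json"));print(np.round(c["eye"],1))
px=np.array([(110,97),(165,97),(105,247),(158,247)])/6+[285,155]
P=onz("wrist",px,39,c);print(P.round(1),P.mean(0))
# plane heel, bottom-left corners crop scale 4.28
print(onz("wrist",np.array([(519,37),(519,238)])*0+np.array([(185+(519-480)/4.28,80+37/4.28),(185+(519-480)/4.28,80+238/4.28)]),6,c))
E
```

```text
[568.8 205.3 302.1]
[[612.4 134.6  39. ]
 [621.1 134.6  39. ]
 [612.7 110.1  39. ]
 [621.3 110.   39. ]] [616.89104398 122.33446337  39.        ]
[[507.94972278 211.61834436   6.        ]
 [506.17823312 163.92928689   6.        ]]
```

Emit:
{"method": "move_arm", "body": {"series": [[0.5,0,0.012,0,0,0,0.02],[0.5,0.001,0.03,0.02,0,0,0.044],[0.5,0.001,0.0475,0.045,0,0,0.044],[0.5,0.001,0.0475,0.07,0,0,0.044],[0.5,0.001,0.0475,0.08,0,0,0.044],[0.5,0.001,0.0475,0.08,0,0,0.044]], "grip_force": 20}}

```text
clock: 2.95
position: [616.5, 124.0, 254.5]
orientation: [0.722, 0.692, -0.0, -0.0]
ft_force: [0.5, -0.6, -0.5]
opening: 0.498
grip_force: 0.0
```

```bash
python3 - <<'E'
from h import *
o=get_obs();print(o["clock"],o["opening"],np.round(o["position"],1),np.round(R.from_quat(o["orientation"]).as_matrix(),3).tolist(),np.round(o["ft_force"],1))
w=snapshot("wrist");cv2.imwrite("pics/w2.png",w);cv2.imwrite("pics/w2v.png",cv2.resize(w[100:384],(780,432)))
E
```

```text
2.95 0.49766393832525413 [616.5 124.  254.5] [[0.043, 0.999, -0.001], [0.999, -0.043, -0.0], [-0.0, -0.001, -1.0]] [ 0.5 -0.6 -0.5]
```

View pics/w2v.png

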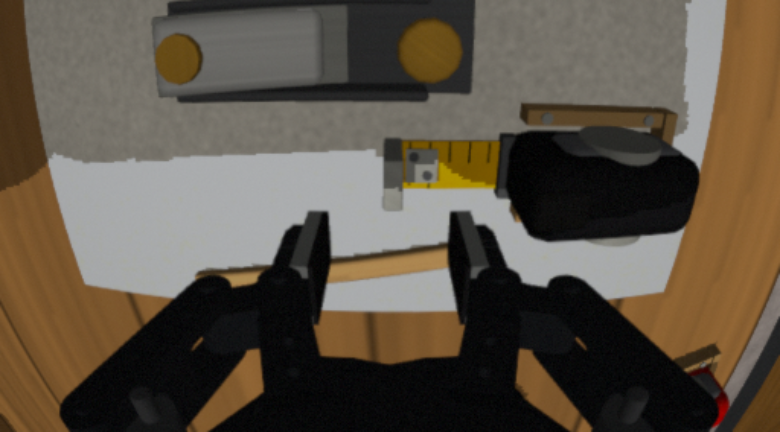

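The fingers at (318,240) and (462,240) straddle the hook at (393,175), and their midpoint lines up with it. I descend and pinch.

Emit:
{"method": "move_arm", "body": {"series": [[0.5,-0.001,0,0.015,0,0,0],[0.5,-0.001,0,0.03,0,0,0],[0.5,-0.001,0,0.045,0,0,0],[0.5,-0.001,0,0.058,0,0,0],[0.5,-0.001,0,0.063,0,0,0],[0.5,-0.001,0,0.063,0,0,0]]}}

```text
clock: 3.75
position: [616.3, 122.6, 191.4]
orientation: [0.723, 0.691, -0.0, -0.0]
ft_force: [0.2, 0.5, -0.4]
opening: 0.499
grip_force: 0.0
```

Emit:
{"method": "move_arm", "body": {"series": [[0.7,0,0,0,0,0,0],[0.8,0,0,0,0,0,0],[0.9,0,0,0,0,0,0],[1,0,0,0,0,0,0],[1,0,0,0,0,0,0],[1,0,0,0,0,0,0]], "grip_force": 25}}

```text
clock: 4.5
position: [616.6, 122.7, 192.0]
orientation: [0.723, 0.691, 0.0, 0.0]
ft_force: [1.9, -0.4, 3.5]
opening: 0.099
grip_force: 26.6
```

Gripped: the opening is about 8.4 mm, as expected for the 9 mm hook. I draw it out most of the way, then look.

Emit:
{"method": "move_arm", "body": {"series": [[1,0,-0.008,0,0,0,0],[1,0,-0.022,0,0,0,0],[1,0,-0.037,0,0,0,0],[1,0,-0.052,0,0,0,0],[1,0,-0.067,0,0,0,0],[1,0,-0.082,0,0,0,0],[1,0,-0.095,0,0,0,0],[1,0,-0.1,0,0,0,0]]}}

```text
clock: 5.5
position: [515.6, 127.3, 191.8]
orientation: [0.722, 0.692, 0.0, -0.0]
ft_force: [3.7, 1.1, 1.4]
opening: 0.099
grip_force: 26.4
```

```bash
python3 - <<'E'
from h import *
import json
o=get_obs();c=camera_info("wrist");w=snapshot("wrist");t=snapshot("top")
print(o["clock"],o["opening"],np.round(o["position"],1),np.round(o["ft_force"],1),np.round(c["eye"],1))
json.dump({k:(v if isinstance(v,(str,float,int)) else np.array(v).tolist()) for k,v in c.items()},open("w3.json","w"))
cv2.imwrite("pics/w3.png",w);cv2.imwrite("pics/top3.png",t)
cv2.imwrite("pics/w3v.png",cv2.resize(w,(800,600)))
E
```

```text
5.5 0.0994308357631875 [515.6 127.3 191.8] [3.7 1.1 1.4] [518.3 210.9 159.7]
```

View pics/w3v.png

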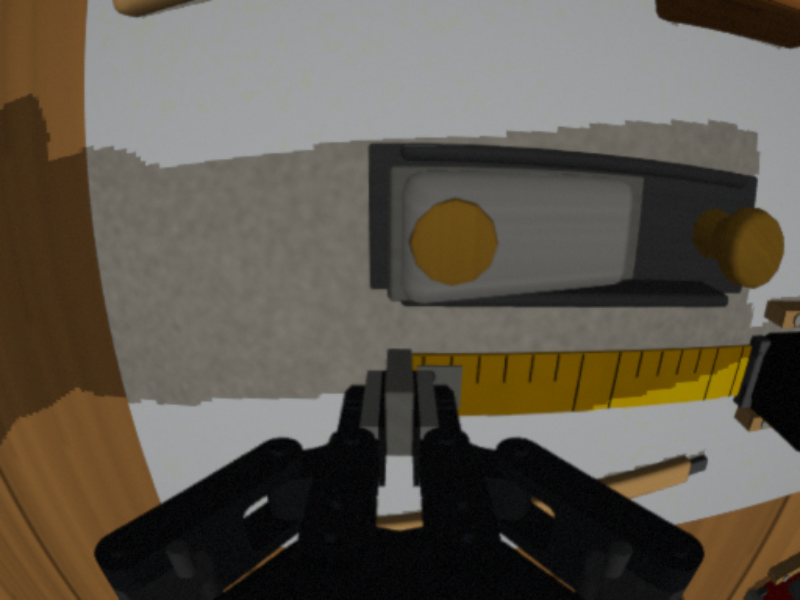

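The wrist view shows the heel edge at (370,145)–(372,290) and the hook's outer face at about (388,350), some 10 mm short. I compute the rest.

```bash
python3 - <<'E'
from h import *
import json
c=json.load(open("w3.json"));w=cv2.imread("pics/w3.png")
u=np.array([np.cos(.05),-np.sin(.05),0])
def f(q,z): return onz("wrist",np.array(q)/1.5625,z,c)
g=cv2.cvtColor(w,cv2.COLOR_BGR2GRAY).astype(float)
pts=[]
for y in range(98,182,4):
    r=g[y,225:245];d=np.diff(r);pts.append((226-.5+d.argmin()+.5,y))
pts=np.array(pts);print(pts[::5].tolist())
for z in (6,9,14):
    P=onz("wrist",pts+[0,.5],z,c);k=np.polyfit(P[:,1],P[:,0],1);print(z,"heel u",np.median(P@u),"slope",k[0],P.mean(0))
for y in range(224,232,2): print(y,g[y,240:270].astype(int))
for z in (9,20,39): print(z,"hook bits u",(f([(387,350),(387,368),(412,350)],z)@u).round(1))
o=np.array([515.6,127.3,0]);print("tcp hook face u",o@u-4.4)
# plane side edges far/near for axis
P=f([(370,145),(755,178),(372,290),(742,293)],8);print(P.round(1))
E
```

```text
[[236.0, 98.0], [236.0, 118.0], [236.0, 138.0], [236.0, 158.0], [237.0, 178.0]]
6 heel u 497.1756387001588 slope 0.043526359269475255 [507.24483332 187.79377155   6.        ]
9 heel u 497.3699476253098 slope 0.04352635926947575 [507.46098276 188.24468327   9.        ]
14 heel u 497.6937958338948 slope 0.04352635926947316 [507.82123184 188.9962028   14.        ]
224 [110 110 110 114 112 110 108  92  58  42  42  40  39  41  40  42  44  43
  41  42  44  46  46  83 104 107 108 107 104 107]
226 [109 108 110 112 112 111 109  87  47  37  36  37  38  36  39  36  37  37
  37  37  38  36  41  49  58  54  56  53  55  55]
228 [105 107 107 109 109 110 108  88  45  39  38  37  36  39  39  35  37  37
  37  37  35  38  40  54  68  74  75  75  74  65]
230 [107 109 107 107 106 105  98  75  42  37  38  38  35  36  36  37  36  37
  38  38  36  35  41  50  65  75  77  77  76  69]
9 hook bits u [503.2 503.2 512.2]
20 hook bits u [503.5 503.5 511.8]
39 hook bits u [504.  504.  511.2]
tcp hook face u 504.1932860114873
[[509.  211.7   8. ]
 [660.8 204.3   8. ]
 [506.9 162.8   8. ]
 [661.  155.7   8. ]]
```

Emit:
{"method": "move_arm", "body": {"series": [[1,0,-0.003,0,0,0,0],[1,0,-0.006,0,0,0,0],[1,0,-0.0065,0,0,0,0],[1,0,-0.0065,0,0,0,0]]}}

```text
clock: 6.1
position: [510.0, 127.4, 191.7]
orientation: [0.723, 0.691, 0.0, 0.0]
ft_force: [2.8, 2.6, 2.8]
opening: 0.099
grip_force: 26.4
```

Emit:
{"method": "move_arm", "body": {"series": [[0.85,0,0,0,0,0,0],[0.7,0,0,0,0,0,0],[0.7,0,0,0,0,0,0],[0.7,0,0,-0.01,0,0,0],[0.7,0,0,-0.03,0,0,0],[0.7,0,0,-0.06,0,0,0],[0.7,0,0,-0.1,0,0,0],[0.7,0,0,-0.13,0,0,0]]}}

```text
clock: 7.1
position: [510.1, 127.1, 324.0]
orientation: [0.723, 0.691, 0.001, 0.0]
ft_force: [-0.2, 0.5, 0.2]
opening: 0.298
grip_force: 0.0
```

```bash
python3 - <<'E'
from h import *
import json
o=get_obs();c=camera_info("wrist");w=snapshot("wrist");t=snapshot("top")
print(o["clock"],o["opening"],np.round(o["position"],1),np.round(o["ft_force"],1),np.round(c["eye"],1))
json.dump({k:(v if isinstance(v,(str,float,int)) else np.array(v).tolist()) for k,v in c.items()},open("w4.json","w"))
cv2.imwrite("pics/w4.png",w);cv2.imwrite("pics/top4.png",t)
cv2.imwrite("pics/w4v.png",cv2.resize(w[100:260,180:380],(800,600)))
E
```

```text
7.1 0.2982483506898471 [510.1 127.1 324. ] [-0.2  0.5  0.2] [512.9 210.7 292. ]
```

View pics/w4v.png

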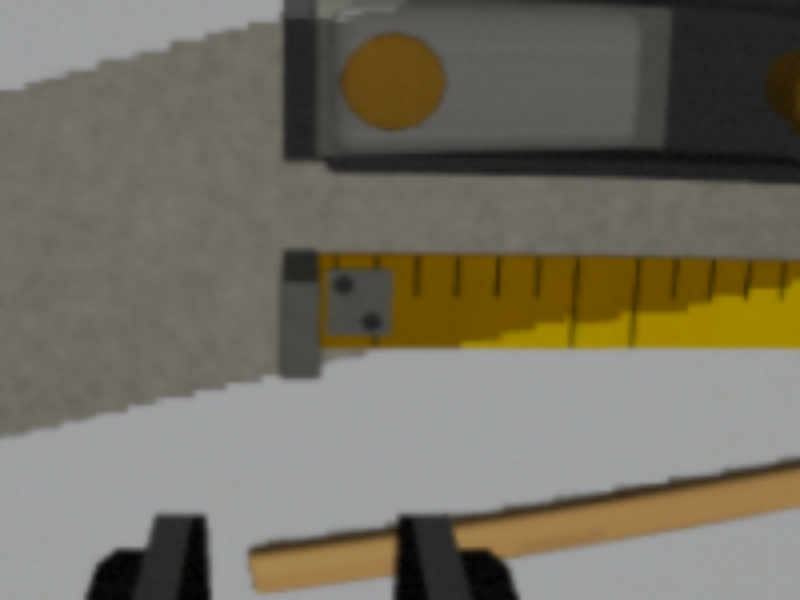

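The heel edge at (285,160) and the hook's outer face at (283,252)/(280,378) are visually flush. I check this in numbers and refine the release position.

```bash
python3 - <<'E'
from h import *
import json
c=json.load(open("w4.json"))
u=np.array([np.cos(.05),-np.sin(.05),0])
f=lambda q,z:(onz("wrist",np.array(q)/[4,3.75]+[180,100],z,c))
P=f([(285,20),(285,158)],9);print("heel",P.round(1).tolist(),P.mean(0)@u)
for q,z in [((284,252),6),((283,283),39),((280,378),39),((320,378),39)]:
    P=f([q],z);print(q,P.round(1),P@u)
t=cv2.imread("pics/top4.png");s=snapshot("scene");cv2.imwrite("pics/scene4.png",s)
for n,i,(x0,y0,x1,y1) in (("top",t,(322,160,340,177)),("scene",s,(208,212,230,232))):
    g=cv2.cvtColor(i,cv2.COLOR_BGR2GRAY)[y0:y1,x0:x1]
    m=(g>(170 if n=="top" else 190)).astype(np.uint8)
    k,l,st,ce=cv2.connectedComponentsWithStats(m);j=1+st[1:,4].argmax();print(n,st[j],ce[j]+[x0,y0])
def fr(n,q): return onz(n,q,0)[0]
# foot disc of stand: dark gray grown by edges
for a,b in [((331.8,168),(220.6,219.7)),((331.5,167.5),(220.6,220))]:
    print(cross("top",a,"scene",b))
for z in (215,225,235,245): print(z,onz("top",(331.8,168),z)[0].round(1),onz("scene",(220.6,219.7),z)[0].round(1))
E
```

```text
heel [[508.8, 199.7, 9.0], [507.2, 164.3, 9.0]] 498.2446810367559
(284, 252) [[505.7 138.7   6. ]] [498.09142813]
(283, 283) [[505.9 139.5  39. ]] [498.30505925]
(280, 378) [[504.1 115.6  39. ]] [497.65224033]
(320, 378) [[513.1 115.2  39. ]] [506.74574452]
top [ 7  5  6  6 30] [331.53333333 167.36666667]
scene [ 9  6  8  5 27] [220.14814815 219.81481481]
(array([ 587.38335161, -162.02209268,  222.16883212]), np.float64(3.1821056537013392))
(array([ 588.43797182, -161.89043285,  221.78763181]), np.float64(1.6114281234765673))
215 [ 587.3 -164.6  215. ] [ 582.6 -156.7  215. ]
225 [ 586.  -162.7  225. ] [ 590.8 -162.5  225. ]
235 [ 584.8 -160.8  235. ] [ 599.1 -168.3  235. ]
245 [ 583.6 -158.9  245. ] [ 607.3 -174.1  245. ]
```

Flush to within about 0.6 mm. Now to the release: shut the fingers, rise, and cross over.

Emit:
{"method": "move_arm", "body": {"series": [[1,0,0,-0.03,0,0,0],[1,-0.03,0.01,-0.07,0,0,0],[1,-0.075,0.025,-0.1,0,0,0],[1,-0.12,0.04,-0.116,0,0,0],[1,-0.165,0.055,-0.116,0,0,0],[1,-0.21,0.07,-0.116,0,0,0],[1,-0.25,0.085,-0.116,0,0,0],[1,-0.273,0.09,-0.116,0,0,0]]}}

```text
clock: 8.25
position: [587.8, -151.7, 436.8]
orientation: [0.723, 0.69, -0.001, -0.0]
ft_force: [0.4, 0.9, -0.4]
opening: -0.0
grip_force: 0.0
```

```bash
python3 - <<'E'
from h import *
import json
o=get_obs();c=camera_info("wrist");w=snapshot("wrist")
print(o["clock"],o["opening"],np.round(o["position"],1),np.round(o["qpos"],3),np.round(o["orientation"],3),np.round(o["ft_force"],1),np.round(c["eye"],1))
json.dump({k:(v if isinstance(v,(str,float,int)) else np.array(v).tolist()) for k,v in c.items()},open("w5.json","w"))
cv2.imwrite("pics/w5.png",w)
print(proj("wrist",[[588,-162,222]],c))
cv2.imwrite("pics/w5v.png",cv2.resize(w,(800,600)))
E
```

```text
8.25 -0.00040845476768754986 [ 587.8 -151.7  436.8] [-0.478  0.289  0.82   1.559 -0.212  1.387  0.314] [ 0.723  0.69  -0.001 -0.   ] [ 0.4  0.9 -0.4] [590.7 -68.1 404.6]
[[258.29023877 234.28369356]]
```

View pics/w5v.png

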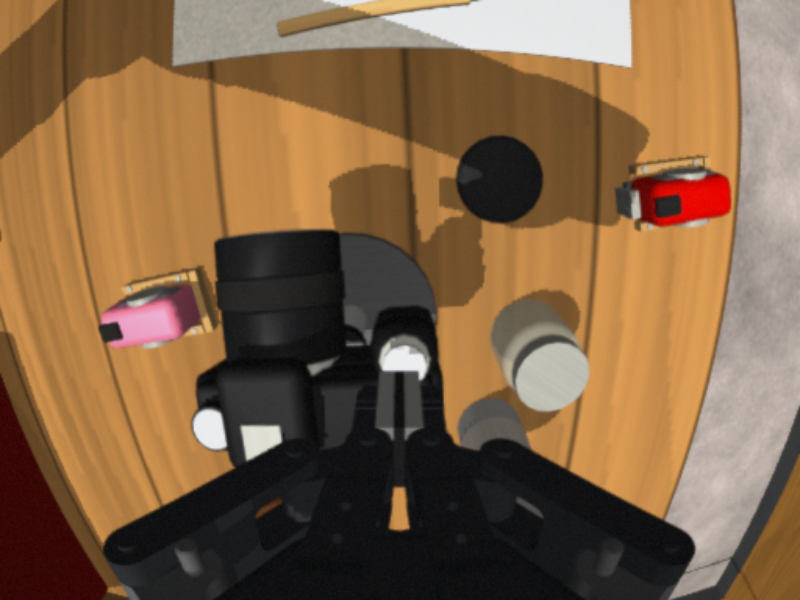

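The silver disc is at view (405,360), just ahead of the shut fingertips at (400,373). The hump is to the left, and the jar and spray can are to the right at lower heights. I refine the disc centre from three views.

```bash
python3 - <<'E'
from h import *
import json
c=json.load(open("w5.json"))
w=np.array([405,360])/1.5625
T=(331.7,167.8);S=(220.5,219.8)
print(cross("wrist",w,"top",T,c),cross("wrist",w,"scene",S,c))
A=[];b=[]
for n,p,i in (("wrist",w,c),("top",T,None),("scene",S,None)):
    e,d=ray(n,p,i);d=d[0]/np.linalg.norm(d);M=np.eye(3)-np.outer(d,d);A.append(M);b.append(M@e)
print(np.linalg.lstsq(np.vstack(A),np.hstack(b),rcond=None)[0])
E
```

```text
(array([ 588.62239704, -165.49913261,  209.03203697]), np.float64(0.02774017801049531)) (array([ 588.1760438 , -160.16464606,  220.79180362]), np.float64(1.458636218251746))
[ 587.88604554 -161.2933758   220.82398839]
```

Emit:
{"method": "move_arm", "body": {"series": [[1,0.011,0,0.003,0,-0.07,0],[1,0.022,-0.001,0.007,0,-0.15,0],[1,0.034,-0.001,0.012,0,-0.22,0],[1,0.034,-0.001,0.018,0,-0.22,0],[1,0.034,-0.001,0.02,0,-0.22,0],[1,0.034,-0.001,0.02,0,-0.22,0]]}}

```text
clock: 9.05
position: [588.1, -116.4, 417.7]
orientation: [0.719, 0.687, -0.079, 0.076]
ft_force: [0.4, 0.4, 0.2]
opening: 0.001
grip_force: 0.0
```

```bash
python3 - <<'E'
from h import *
import json
o=get_obs();c=camera_info("wrist");w=snapshot("wrist");M=R.from_quat(o["orientation"]).as_matrix()
print(o["clock"],np.round(o["position"],1),M.round(3).tolist(),np.round(o["ft_force"],2),"tip",(o["position"]+173*M[:,2]).round(1))
json.dump({k:(v if isinstance(v,(str,float,int)) else np.array(v).tolist()) for k,v in c.items()},open("w6.json","w"))
cv2.imwrite("pics/w6.png",w);cv2.imwrite("pics/w6v.png",cv2.resize(w[150:320,160:360],(760,646))[:600])
E
```

```text
9.05 [ 588.1 -116.4  417.7] [[0.045, 0.999, -0.01], [0.975, -0.046, -0.217], [-0.218, -0.0, -0.976]] [0.44 0.42 0.15] tip [ 586.3 -154.   248.8]
```

View pics/w6v.png

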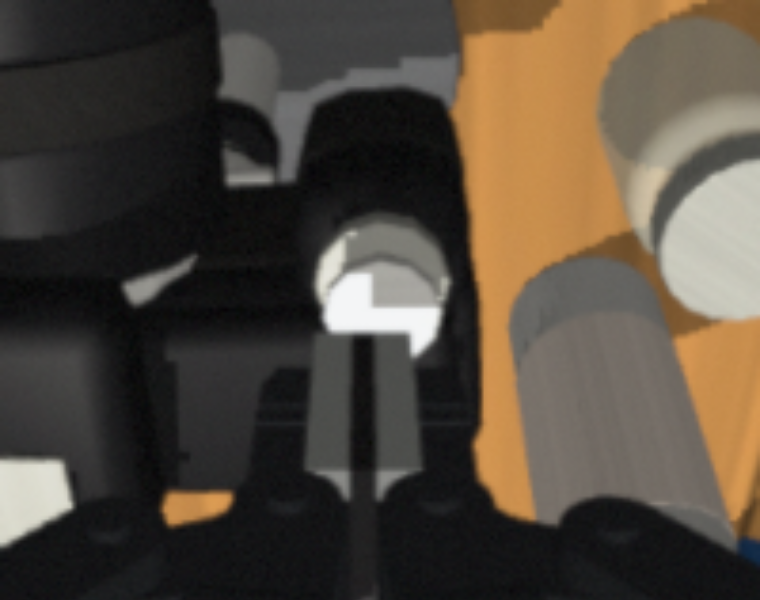

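The disc's top face spans x 323–447 in the crop, with its centre at about (385,313). The fingertips' centre line at x 363 is about 2–3 mm to the left. I work out the correction.

```bash
python3 - <<'E'
from h import *
import json
c=json.load(open("w6.json"));o=get_obs();M=R.from_quat(o["orientation"]).as_matrix();p=o["position"]
e,d=ray("wrist",np.array([160+385/3.8,150+313/3.8]),c);d=d[0]
for z in (205,212,219,226,233):
    P=e+d*(z-e[2])/d[2];print(z,P.round(1),"tool frame",(M.T@(P-p)).round(1))
for P in ([588,-162,219],[587.9,-161.3,220.8]): print("tool frame",(M.T@(np.array(P)-p)).round(1))
for n,q in (("top",(331.7,167.8)),("scene",(220.5,219.8))): print(cross("wrist",np.array([160+385/3.8,150+313/3.8]),n,q,c))
E
```

```text
205 [ 588.6 -175.3  205. ] tool frame [-11.    3.1 220.6]
212 [ 588.7 -169.5  212. ] tool frame [ -7.    3.  212.5]
219 [ 588.8 -163.8  219. ] tool frame [ -2.9   2.8 204.4]
226 [ 588.9 -158.   226. ] tool frame [  1.2   2.6 196.3]
233 [ 588.9 -152.3  233. ] tool frame [  5.3   2.4 188.2]
tool frame [ -1.2   1.9 204. ]
tool frame [ -0.9   1.8 202.1]
(array([ 588.11176893, -163.84095369,  218.64661384]), np.float64(1.3773376578893364))
(array([ 588.72784304, -161.24888526,  222.19905606]), np.float64(0.22166229600615792))
```

Emit:
{"method": "move_arm", "body": {"series": [[1,-0.0015,0.0023,0.004,0,0,0],[1,-0.0015,0.0023,0.01,0,0,0],[1,-0.0015,0.0023,0.016,0,0,0],[1,-0.0015,0.0023,0.02,0,0,0],[1,-0.0015,0.0023,0.02,0,0,0]]}}

```text
clock: 9.72
position: [590.3, -121.3, 398.1]
orientation: [0.718, 0.687, -0.08, 0.076]
ft_force: [-0.4, -1.4, 0.1]
opening: 0.005
grip_force: 0.0
```

```bash
cat > feel.py <<'E'
from h import *
F=[]
for _ in range(5):
    snapshot("top");F.append(get_obs()["ft_force"])
o=get_obs();M=R.from_quat(o["orientation"]).as_matrix()
F=np.array(F);print(o["clock"],"F",F.mean(0).round(2),"std",F.std(0).round(2),"along -toolz",(-F@M[:,2]).mean().round(2),"tip",(o["position"]+173*M[:,2]).round(2),"tz",(o["position"]@M[:,2]).round(2))
E
python3 feel.py
```

```text
9.975 F [0.12 0.09 0.06] std [0.82 0.36 0.53] along -toolz 0.08 tip [ 588.87 -158.9   229.91] tz -368.17
```

Emit:
{"method": "move_arm", "body": {"series": [[1,0,0,0.001,0,0,0],[1,0,0,0.002,0,0,0],[1,0,0,0.003,0,0,0],[1,0,0,0.004,0,0,0],[1,0,0,0.005,0,0,0],[1,0,0,0.005,0,0,0]]}}

```text
clock: 10.72
position: [590.3, -122.4, 393.6]
orientation: [0.718, 0.687, -0.079, 0.076]
ft_force: [0.3, 0.7, -0.3]
opening: 0.0
grip_force: 0.0
```

```bash
python3 feel.py
```

```text
10.975 F [-0.01  0.02  0.15] std [0.43 0.41 0.32] along -toolz 0.15 tip [ 588.71 -160.07  224.88] tz -363.18
```

Emit:
{"method": "move_arm", "body": {"series": [[1,0,0,0.0005,0,0,0],[1,0,0,0.001,0,0,0],[1,0,0,0.0015,0,0,0],[1,0,0,0.002,0,0,0],[1,0,0,0.002,0,0,0]]}}

```text
clock: 11.6
position: [590.4, -122.8, 391.8]
orientation: [0.718, 0.687, -0.079, 0.076]
ft_force: [-0.7, 0.1, 0.8]
opening: 0.0
grip_force: 0.4
```

```bash
python3 feel.py
```

```text
11.85 F [0.28 0.11 0.82] std [0.46 0.34 0.42] along -toolz 0.82 tip [ 588.72 -160.46  222.92] tz -361.15
```

Emit:
{"method": "move_arm", "body": {"series": [[1,0,0,0.0005,0,0,0],[1,0,0,0.001,0,0,0],[1,0,0,0.001,0,0,0]]}}

```text
clock: 12.22
position: [590.3, -123.0, 390.7]
orientation: [0.718, 0.687, -0.079, 0.076]
ft_force: [1.4, -0.3, 0.7]
opening: 0.004
grip_force: 0.6
```

```bash
python3 feel.py
```

```text
12.475 F [0.44 0.28 0.75] std [0.59 0.87 0.6 ] along -toolz 0.8 tip [ 588.66 -160.72  221.9 ] tz -360.18
```

Emit:
{"method": "move_arm", "body": {"series": [[1,0,0,0.0005,0,0,0],[1,0,0,0.001,0,0,0],[1,0,0,0.001,0,0,0]]}}

```text
clock: 12.85
position: [590.3, -123.2, 389.7]
orientation: [0.718, 0.687, -0.079, 0.076]
ft_force: [0.2, 1.2, 2.8]
opening: 0.002
grip_force: 0.7
```

```bash
python3 feel.py
```

```text
13.1 F [0.45 0.2  0.86] std [0.52 0.45 0.26] along -toolz 0.89 tip [ 588.67 -160.91  220.95] tz -359.17
```

Emit:
{"method": "move_arm", "body": {"series": [[1,0,0,0.0004,0,0,0],[1,0,0,0.0007,0,0,0],[1,0,0,0.0007,0,0,0]]}}

```text
clock: 13.48
position: [590.3, -123.3, 389.1]
orientation: [0.718, 0.687, -0.079, 0.076]
ft_force: [0.3, 1.0, 2.3]
opening: 0.003
grip_force: 0.8
```

```bash
python3 feel.py
```

```text
13.725 F [1.03 0.44 1.83] std [0.47 0.54 0.54] along -toolz 1.89 tip [ 588.66 -161.09  220.27] tz -358.47
```

Emit:
{"method": "move_arm", "body": {"series": [[1,0,0,0.0003,0,0,0],[1,0,0,0.0005,0,0,0],[1,0,0,0.0005,0,0,0]]}}

```text
clock: 14.1
position: [590.5, -123.4, 388.8]
orientation: [0.718, 0.687, -0.079, 0.076]
ft_force: [1.7, 1.1, 3.8]
opening: 0.002
grip_force: 2.1
```

```bash
python3 feel.py
```

```text
14.35 F [1.74 0.85 4.26] std [0.61 0.44 0.56] along -toolz 4.36 tip [ 588.88 -161.16  219.97] tz -357.85
```

4.4 N lies between the 1.8 N halfway stop and the 7 N where the second stage starts, so the release is at its halfway stop. I hold it there.

Emit:
{"method": "move_arm", "body": {"series": [[1,0,0,0,0,0,0],[1,0,0,0,0,0,0],[1,0,0,0,0,0,0],[1,0,0,0,0,0,0],[1,0,0,0,0,0,0],[1,0,0,0,0,0,0],[1,0,0,0,0,0,0],[1,0,0,0,0,0,0]]}}

```text
clock: 15.35
position: [590.5, -123.4, 388.8]
orientation: [0.718, 0.687, -0.079, 0.076]
ft_force: [1.9, 0.5, 5.2]
opening: 0.005
grip_force: 2.7
```

```bash
python3 feel.py
```

```text
15.6 F [1.61 1.51 5.38] std [0.6  0.3  0.54] along -toolz 5.59 tip [ 588.89 -161.15  219.95] tz -357.83
```

Emit:
{"method": "move_arm", "body": {"series": [[1,0,0,0.0006,0,0,0],[1,0,0,0.0012,0,0,0],[1,0,0,0.0018,0,0,0],[1,0,0,0.0024,0,0,0],[1,0,0,0.0026,0,0,0],[1,0,0,0.0026,0,0,0]]}}

```text
clock: 16.35
position: [590.7, -123.9, 386.7]
orientation: [0.718, 0.687, -0.079, 0.076]
ft_force: [2.1, 2.3, 8.3]
opening: -0.002
grip_force: 4.0
```

```bash
python3 feel.py
```

```text
16.6 F [1.82 1.65 7.84] std [0.78 0.34 0.32] along -toolz 8.02 tip [ 589.32 -161.6   217.87] tz -355.09
```

Emit:
{"method": "move_arm", "body": {"series": [[1,0,0,0.0005,0,0,0],[1,0,0,0.001,0,0,0],[1,0,0,0.0013,0,0,0],[1,0,0,0.0013,0,0,0]]}}

```text
clock: 17.1
position: [590.8, -124.2, 385.5]
orientation: [0.718, 0.687, -0.079, 0.077]
ft_force: [2.6, 2.5, 9.0]
opening: 0.002
grip_force: 4.4
```

```bash
python3 feel.py
```

```text
17.35 F [2.29 2.32 8.04] std [0.33 0.58 0.34] along -toolz 8.37 tip [ 589.45 -161.86  216.72] tz -353.73
```

Emit:
{"method": "move_arm", "body": {"series": [[1,0,0,0.0004,0,0,0],[1,0,0,0.0007,0,0,0],[1,0,0,0.0007,0,0,0]]}}

```text
clock: 17.73
position: [591.0, -124.2, 385.3]
orientation: [0.718, 0.687, -0.078, 0.077]
ft_force: [3.2, 3.2, 10.6]
opening: 0.004
grip_force: 5.5
```

```bash
python3 feel.py
```

```text
17.975 F [ 2.74  2.36 10.82] std [0.37 0.18 0.25] along -toolz 11.09 tip [ 589.81 -161.92  216.42] tz -352.9
```

The force rose steeply to 11.1 N, above the 9 N at the end of travel, so the release is on its hard stop and the picture is taken. I let go gently.

Emit:
{"method": "move_arm", "body": {"series": [[1,0,0,-0.001,0,0,0],[1,0,0,-0.0025,0,0,0],[1,0,0,-0.004,0,0,0],[1,0,0,-0.0055,0,0,0],[1,0,0,-0.008,0,0,0],[1,0,0,-0.015,0,0,0],[1,0,0,-0.03,0,0,0],[1,0,0,-0.06,0,0,0]]}}

```text
clock: 18.98
position: [590.4, -111.3, 443.1]
orientation: [0.718, 0.687, -0.08, 0.075]
ft_force: [0.4, -0.1, -0.3]
opening: -0.001
grip_force: 0.0
```

Emit:
{"method": "move_arm", "body": {"series": [[1,0,0,-0.02,0,0,0],[1,0,0,-0.03,0,0,0],[1,0,0,-0.03,0,0,0],[1,0,0,-0.03,0,0,0],[1,0,0,-0.03,0,0,0],[1,0,0,-0.03,0,0,0]]}}

```text
clock: 19.73
position: [591.0, -104.9, 471.5]
orientation: [0.718, 0.687, -0.08, 0.076]
ft_force: [0.5, -0.4, -0.0]
opening: 0.001
grip_force: 0.0
```

```bash
python3 - <<'E'
from h import *
o=get_obs();print(o["clock"],np.round(o["position"]),np.round(o["ft_force"],1))
t=snapshot("top");a=cv2.imread("pics/top4.png");d=cv2.absdiff(t,a).max(2)
print("plane/tape change px",(d[110:215,180:268]>40).sum(),"top hook/heel diff",d[190:210,205:245].max())
E
```

```text
19.725 [ 591. -105.  471.] [ 0.5 -0.4 -0. ]
plane/tape change px 4509 top hook/heel diff 172
```

```bash
python3 -c "
from rig import *
print(finish_job())"
```

```text
the job is handed in; nothing more can be done
None
```

The job is handed in but returned no verdict: the hook measured flush with the heel to about 0.6 mm, the release was held at its halfway stop for over 1 s (4–6 N), pressed to its hard stop (about 11 N, against 22 N for a jolt) and let go; my last check that tape and plane had not moved was inconclusive because the arm's position had changed in the picture.

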